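Seat, clamp and power a board in the test jig

TASK

Push the circuit board along its rails fully home against the blue end stop of the test jig, then push the red-handled clamp lever over until it snaps down onto the board, and last flip the red toggle on the power box over to its on side (the green dot). Do it all by pushing with the fingertips: do not lift the board, leave the blue toggle as it is and do not disturb the other things on the bench.

Things in the scene. Friction and masses are not known exactly. Their poses are not given: they have to be found in the camera images.
- jig: Fixed aluminium test jig; axes x' (the way the board slides home, roughly away from the robot, yaw within 0.3 rad), y' left, z' up; origin on the table under its base plate. Plate x' -100..100, y' -56..85 mm, 12 mm thick. Steel guide rails along x' at y' = +-50, inner gap 93 mm, tops at z' = 24. Dark bracket of the clamp lever at x' 29..61, y' 56..82, up to z' = 54.
- jig_stop (a point): Middle of the lower edge of the near face of the blue end stop: x' = 80, y' = 0, z' = 12 mm in the jig. The stop is 93 mm wide, its top at z' = 30. The board is home when its far edge touches this face, its origin then at x' = 25, y' = 0; it starts 25 to 50 mm short of that.
- board: Loose green circuit board on a black carrier, 110 (x) x 90 (y) mm, about 160 g, lying on the plate between the rails, axes parallel to the jig's. Origin: centre of the underside, at z' = 12. Board surface at z = 10. A white connector block, 60 mm wide in y, reaching z = 32, stands flush with the near edge (x = -55): a good face to push. Other parts reach z = 22 at most.
- clamp (a joint): Over-centre clamp lever, rad; hinge along x' through x' = 45, y' = 68, z' = 45 mm. 0 = open, leaning 0.61 rad back from upright to +y'. Grows as it swings over the top towards -y'; at 2.18 it lies level across the board, its rubber foot pressing on it. Spring neutral at 0.9 (0.29 past upright): beyond it snaps down by itself, before it springs back open. About 3 N at the grip moves it.
- clamp_grip (a point): Point on the axis of the clamp lever's red grip (18 mm thick), 80 mm from the hinge; the lever ends 109 mm from the hinge. Open, the point is about 46 mm to +y' of the hinge and 111 mm above the table.
- powerbox: Fixed grey power box, 100 (x) x 130 (y) x 48 mm. Origin: centre of its underside. Yawed up to 0.4 rad; its +x side, roughly away from the robot, is ON for both toggles (green dots), -x is OFF (black dots). Toggle hinges on top at x = 0, y = -30 (red) and y = +30 mm (blue), 50 mm above the table.
- power (a joint): Red-tipped toggle, rad: 0 = off, leaning 0.5 rad to the box's -x; 1.0 = on, leaning 0.5 rad to +x. Its spring is neutral at 0.5 and snaps it to either end. About 3 N at the ball moves it.
- power_tip (a point): Centre of the red ball (18 mm across) at the end of that toggle, 45 mm from its hinge, about 90 mm above the table.
- aux (a joint): Blue-tipped toggle, the same kind, 60 mm beside the red one on the box's +y side; off (0) and to be left off.
- spool: Bystander: orange solder spool, upright, 44 mm across, 44 mm tall. Origin: centre of the underside.
- screwdriver: Bystander: yellow screwdriver, 180 mm long, lying in front of the robot. Origin: centre of the underside.
- flux: Bystander: small amber jar, 44 mm across, 70 mm tall. Origin: centre of the underside.
- mug: Bystander: white mug, 80 mm across, 90 mm tall. Origin: centre of the underside.
- meter: Bystander: yellow handheld meter lying flat, 150 x 80 x 34 mm. Origin: centre of the underside.
- partsbin: Bystander: blue divided parts bin, 120 x 90 x 40 mm. Origin: centre of the underside.
- mouse: Bystander: black computer mouse, 105 x 58 x 26 mm. Origin: centre of the underside.
Mind the look-alikes: they are no part of the job. Leave any turquoise look-alike of the powerbox alone.

How it is judged:
On the way, in this order (a step that is already met when the one before it is completed fails the run):
1. the board is fully home against the end stop, with the clamp still open (x of board in the frame of jig above 0.021 m and z of board in the frame of jig below 0.016 m and value of joint clamp below 0.7 rad), for 0.2 s.
2. the clamp lever has snapped down onto the home board (x of board in the frame of jig above 0.021 m and z of board in the frame of jig below 0.016 m and value of joint clamp above 2.05 rad), for 0.2 s.
3. the red toggle is on (value of joint power above 0.9 rad), for 0.2 s.
At the end, for the whole second after the job is handed in: The board is within 4 mm of the end stop and lying flat on the base plate at rest, the clamp lever is down on it (joint above 2.05), the red toggle is on (above 0.9) and the blue one still off (below 0.2) (all of step 2 and value of joint power above 0.9 rad and value of joint aux below 0.2 rad and linear speed of board below 0.02 m/s); the robot touches nothing.
It fails at once if the board is lifted (more than 15 mm) or tipped (z of board in the frame of jig above 0.027 m or angle between board's own z axis and vertical above 0.3 rad).
It fails at once if the blue toggle is flipped (value of joint aux above 0.5 rad).
It fails at once if a bystander is moved more than 25 mm (distance of any of spool, screwdriver, flux, mug, meter, partsbin, mouse from where it was at the start of the episode above 0.025 m).
It also fails if it takes over 61 s, if anything falls off the work surface, if the arm or the gripper's body presses on something with over 40 N, if the wrist force passes 120 N, or if a joint passes its speed limit or range.

ROBOT

A 6-joint arm with a two-finger parallel gripper is mounted at the origin on the work surface. World frame = base frame: x ahead of the robot, y to its left, z up, the work surface at z = 0. Lengths are in m, angles in rad, forces in N, time in s.
With the tool pointing down it reaches from about 0.375 to 0.825 m from the base axis. Payload 5.5 kg.
Tool frame: the origin (TCP) lies on the mounting face of the last link; the fingertips stand 173 mm ahead of it and the grasp point (between the pads) lies 155 mm ahead of it; z points along the fingers, y is the line along which they close (so a half turn about z gives the same grasp; the last joint's range is limited). The gripper opens to 85 mm and grips with 20 to 120 N. Pads are 22 mm wide; open, the fingers measure 114 mm over their backs; the gripper's body (76 mm by 85 mm) begins 54 mm behind the grasp point. The pads swing forward as they close: fully open they stand 13 mm farther back than shut.
Start: joints at [1.11, 0.314, -0.047, 1.21, 0, 1.571], TCP at [0.267, 0.537, 0.405] pointing down, gripper open.
Joint ranges: [-2.67, 2.67], [-0.69, 1.73], [-1.03, 1.25], [-2.08, 2.16], [-1.42, 1.45], [-3.14, 3.14]. Speed limits (rad/s): [2.39, 2.39, 3.01, 3.14, 3.14, 3.14].

INTERFACE

Orientations are given as a 3x3 rotation matrix whose columns are the frame's x, y, z axes.
In Python, from station import readout, snapshot, job gives the robot as it stands.
- The arm moves only by the tool carry_out, never from a script. Its argument "targets" is a list of rows, each an object of numbers: "dx", "dy", "dz": the shift along the tool's x, y, z in mm; "spin": the turn about the tool's z in rad; "jaw": the finger opening in mm, from 0 to 85.4. A call has 1 to 5 rows; each row shifts and turns the commanded pose from where the row before left it, along the tool's axes as they then stand; what a row does not reach is not made up. A row lasts 1/12 s, in which the tool goes at most 41.7 mm and 7.16 degrees, less where a joint would pass 70% of its speed; a pose out of reach is approached as far as the arm can. A call with a gripper value outside its range is refused whole. The fingers move at their own pace and stop on an object; "force" is the grip in N (left out, the last holds). Time passes only in rows, so rows that do not move let the fingers close. It gives the time, the measured TCP pose, the force, the opening and the grip force at its end, in the units of the state.
- readout.sense(): the state, without advancing time (a new reading comes with each control period).
- snapshot(name): name is "scene" or "top"; returns a dict with "color" (420x560x3 uint8, red, green, blue), "range_z" (420x560 float32, m along the optical axis (not along the pixel's ray), 0 where there is no reading), "mtx" (3x3 intrinsics, pixels), "origin" and "attitude" of the camera in the world. Camera axes: x right, y up, looking along -z (the intrinsics and any distortion apply to the point x, -y, -z); pixel columns grow to the right and rows downward; lengths in m; the calibration is good to about 2 mm. A picture is of the moment at which its call begins.
- job.finish_job(): hands the job in; it is judged then, once.
The state is a dict: "time": time; "joint_pos": joint angles; "joint_vel": joint speeds; "tau": joint torques, N m; "eef_pos": TCP position; "tcp_rot": TCP orientation; "force": force on the tool from outside, world axes, zero at the start; "moment": the same for the moment, N m; "gripper_width": finger opening in m; "grasp_force": force on a finger pad.
Only numpy, scipy, OpenCV 4.12 (cv2) and the standard library are available. Lean on these libraries where they do the work, as an engineer would, in place of code of your own. Each camera call takes 0.05 s, during which the arm holds its last target. There are 200 camera calls.

## Working session

There is one attempt and no reset: what is moved stays moved. The work goes in short steps, Python scripts to look and compute and a tool call to move; the robot and the scene stay as the last step left them, time stands still between calls to the robot, and variables do not carry over. Pictures are saved under pics/ and viewed, at most 10 in all, crops included, and the job is handed in when it is done.

Besides the shell and the picture viewer there is one more tool, called after ">>>" by a JSON object that holds its "fn" and its "kwargs". carry_out: Moves the arm, as the interface text tells. Its arguments: {"type":"object","properties":{"targets":{"type":"array","items":{"type":"object","properties":{"dx":{"type":"number"},"dy":{"type":"number"},"dz":{"type":"number"},"spin":{"type":"number"},"jaw":{"type":"number"}}}},"force":{"type":"number"}},"required":["targets"]}

```bash
mkdir -p pics; ls
cat > h.py <<'E'
import numpy as np, cv2
from station import readout, snapshot, job
def shot(n,f):
    s=snapshot(n); np.savez(f'{f}.npz',**{k:np.array(v) for k,v in s.items()})
    cv2.imwrite(f'pics/{f}.png',s['color'][:,:,::-1]); return s
def cloud(s):
    K=s['mtx']; z=s['range_z']; h,w=z.shape
    u,v=np.meshgrid(np.arange(w),np.arange(h))
    P=np.stack([(u-K[0,2])/K[0,0]*z,-(v-K[1,2])/K[1,1]*z,-z],-1)
    A=np.array(s['attitude']); W=P@A.T+np.array(s['origin']); W[z<=0]=np.nan
    return W
E
python3 - <<'E'
from h import *
for n in('scene','top'):
    s=shot(n,n+'0'); print(n,{k:v for k,v in s.items() if k not in('color','range_z')})
print(readout.sense())
E
```

```text
pics
scene {'mtx': array([[533.17013478,   0.        , 276.76815082],
       [  0.        , 533.17013478, 208.51623151],
       [  0.        ,   0.        ,   1.        ]]), 'origin': array([1.08827695, 0.96368138, 1.0952273 ]), 'attitude': array([[-0.88073299, -0.31203253,  0.35629357],
       [ 0.47348461, -0.59762459,  0.64703722],
       [ 0.01103314,  0.73856655,  0.67409029]])}
top {'mtx': array([[410.84423052,   0.        , 280.19755828],
       [  0.        , 410.84423052, 210.31484891],
       [  0.        ,   0.        ,   1.        ]]), 'origin': array([0.39063687, 0.00622601, 1.46228096]), 'attitude': array([[-0.00877953,  0.99035834, -0.13825079],
       [-0.9998644 , -0.00676814,  0.01501224],
       [ 0.01393179,  0.13836384,  0.99028347]])}
{'time': 0.1, 'joint_pos': array([ 1.10999401e+00,  3.14154495e-01, -4.79708012e-02,  1.21023471e+00,
       -4.21175347e-06,  1.57080213e+00]), 'joint_vel': array([ 0.0019953 , -0.00092224,  0.00188618,  0.00099938,  0.0013076 ,
        0.00118426]), 'tau': array([ 5.10808275e-05, -5.40767741e+01,  3.40540874e+01,  1.11665687e-02,
       -4.99618488e-05, -1.08315703e-05]), 'eef_pos': array([0.26668454, 0.53718328, 0.40392471]), 'tcp_rot': array([[-8.95693443e-01,  4.44671539e-01, -6.91545463e-04],
       [ 4.44672077e-01,  8.95692345e-01, -1.40245719e-03],
       [-4.22081965e-06, -1.56368267e-03, -9.99998777e-01]]), 'force': array([ 0.4188974 , -0.45796556,  0.45286762]), 'moment': array([ 0.06259399, -0.00636378,  0.02833951]), 'grasp_force': 0.0, 'gripper_width': 0.08535808297198653}
```

View pics/top0.png

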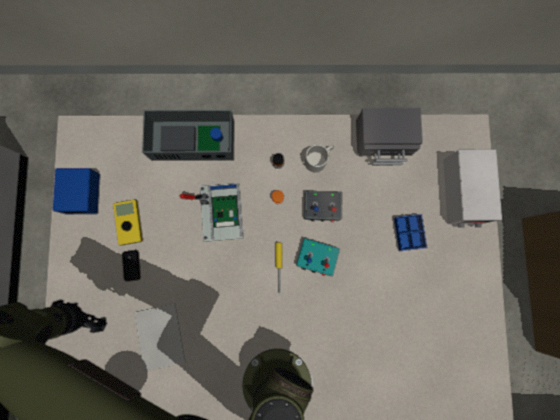

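View pics/scene0.png

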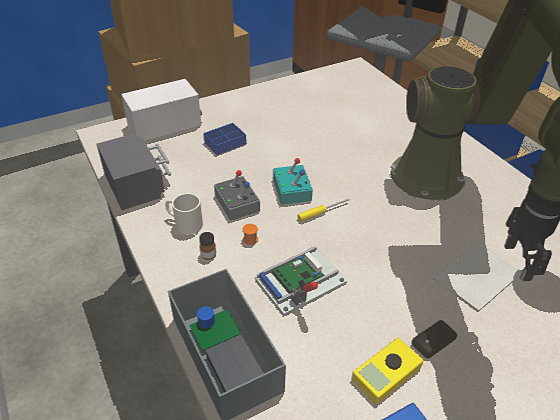

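```bash
cat > m.py <<'E'
from h import *
import sys
def load(f): return dict(np.load(f+'.npz'))
def crop(f,c0,c1,r0,r1,k,out):
    s=load(f); cv2.imwrite(f'pics/{out}.png',cv2.resize(s['color'][r0:r1,c0:c1,::-1],None,fx=k,fy=k,interpolation=cv2.INTER_CUBIC))
E
python3 - <<'E'
from m import *
reg={'jig':dict(top0=(190,255,175,250),scene0=(245,355,240,320)),'box':dict(top0=(295,350,182,226),scene0=(208,266,170,225))}
for o,zr in (('jig',(.007,.035)),('box',(.040,.056))):
    for f,(c0,c1,r0,r1) in reg[o].items():
        W=cloud(load(f))[r0:r1,c0:c1].reshape(-1,3); m=(W[:,2]>zr[0])&(W[:,2]<zr[1])
        P=W[m]; r=cv2.minAreaRect((P[:,:2]*1000).astype(np.float32)); print(o,f,m.sum(),r,np.median(P[:,2]), cv2.boxPoints(r).round(0).tolist())
# colour blobs
for f in('top0','scene0'):
    s=load(f);W=cloud(s);H=cv2.cvtColor(s['color'],cv2.COLOR_RGB2HSV)
    h,S,V=[H[...,i].astype(int) for i in range(3)]
    for n,mk in (('red',((h<5)|(h>174))&(S>150)&(V>90)),('blue',(h>100)&(h<125)&(S>120)&(V>60)),('white',(S<25)&(V>200)),('yellow',(h>20)&(h<32)&(S>150))):
        for o in reg:
            c0,c1,r0,r1=reg[o][f]
            if o=='jig': c0-=15
            sub=mk[r0:r1,c0:c1].astype(np.uint8); N,L,st,ce=cv2.connectedComponentsWithStats(sub)
            for i in range(1,N):
                if st[i,4]>5:
                    P=W[r0:r1,c0:c1][L==i]; print(f,o,n,st[i,4],(ce[i]+[c0,r0]).round(),np.nanmedian(P,0).round(4),np.nanmin(P,0).round(3),np.nanmax(P,0).round(3))
crop('top0',170,350,170,270,4,'ctop'); crop('scene0',200,360,160,320,3.7,'cscene')
E
```

```text
jig top0 2077 ((590.485107421875, 192.94216918945312), (230.4405517578125, 267.3222351074219), 89.97537994384766) 0.017694092269808115 [[457.0, 78.0], [724.0, 78.0], [724.0, 308.0], [457.0, 308.0]]
jig scene0 2923 ((595.571044921875, 182.3956756591797), (245.65255737304688, 301.9434814453125), 56.406070709228516) 0.01881981820091916 [[402.0, 164.0], [653.0, -3.0], [789.0, 201.0], [538.0, 368.0]]
box top0 957 ((607.0521850585938, -166.85430908203125), (130.0646514892578, 100.12017059326172), 88.10414123535156) 0.04854674876984211 [[555.0, -230.0], [655.0, -234.0], [659.0, -104.0], [559.0, -100.0]]
box scene0 893 ((609.8200073242188, -127.60303497314453), (218.73004150390625, 100.26936340332031), 88.719970703125) 0.04763326948109481 [[557.0, -236.0], [657.0, -238.0], [662.0, -19.0], [562.0, -17.0]]
top0 jig red 54 [187. 196.] [0.6275 0.2935 0.1197] [0.621 0.276 0.092] [0.634 0.313 0.141]
top0 box red 8 [334. 209.] [ 0.5844 -0.1937  0.0978] [ 0.581 -0.198  0.094] [ 0.588 -0.189  0.1  ]
top0 jig blue 60 [223. 187.] [0.6756 0.1847 0.0315] [0.671 0.144 0.025] [0.683 0.229 0.038]
top0 jig b
[... 4297 characters left out ...]
6321 0.3051 0.0009] [ 0.626  0.299 -0.002] [0.639 0.312 0.004]
scene0 box white 6 [247. 172.] [ 5.108e-01 -2.929e-01  1.000e-04] [ 0.507 -0.301 -0.007] [ 0.514 -0.284  0.004]
scene0 box white 7 [262. 190.] [ 0.5106 -0.184   0.0011] [ 0.504 -0.19  -0.001] [ 0.514 -0.179  0.005]
scene0 box white 13 [211. 199.] [ 0.6692 -0.2154  0.0008] [ 0.664 -0.228 -0.005] [ 0.682 -0.209  0.005]
scene0 box white 9 [221. 219.] [ 0.6764 -0.1257 -0.001 ] [ 0.672 -0.129 -0.005] [ 0.684 -0.12   0.005]
scene0 box white 8 [210. 221.] [ 0.7106 -0.1307 -0.0017] [ 0.703 -0.14  -0.004] [ 0.72  -0.125  0.003]
scene0 box white 31 [250. 223.] [ 6.056e-01 -7.110e-02 -6.000e-04] [ 0.587 -0.083 -0.005] [ 0.64  -0.054  0.005]
```

View pics/ctop.png

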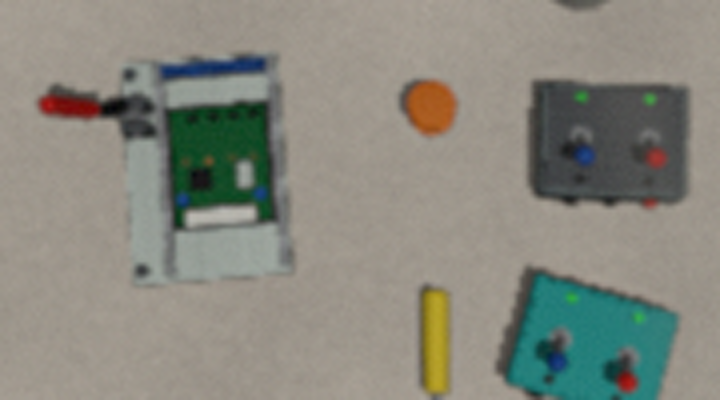

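View pics/cscene.png

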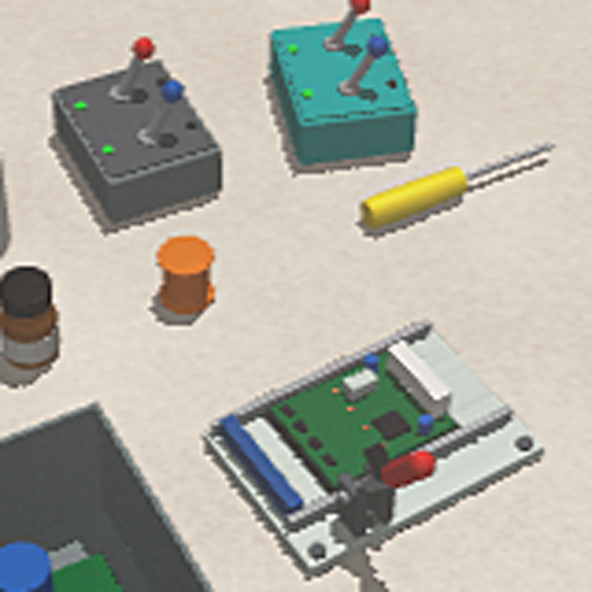

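Run:
```python
from m import *
for f,(c0,c1,r0,r1),zl in (('top0',(195,255,175,250),.006),('scene0',(245,355,240,325),.006)):
    s=load(f);W=cloud(s); m=np.zeros(W.shape[:2],np.uint8)
    z=W[...,2]; m[r0:r1,c0:c1]=((z>zl)&(z<.045))[r0:r1,c0:c1]
    m=cv2.morphologyEx(m,cv2.MORPH_OPEN,np.ones((3,3),np.uint8))
    N,L,st,ce=cv2.connectedComponentsWithStats(m); i=1+np.argmax(st[1:,4]); P=W[(L==i)]
    best=None
    for a in np.arange(-.3,.31,.005):
        R=np.array([[np.cos(a),-np.sin(a)],[np.sin(a),np.cos(a)]]); Q=P[:,:2]@R
        lo,hi=np.percentile(Q,.7,0),np.percentile(Q,99.3,0); A=np.prod(hi-lo)
        if best is None or A<best[0]: best=(A,a,lo,hi)
    A,a,lo,hi=best; R=np.array([[np.cos(a),-np.sin(a)],[np.sin(a),np.cos(a)]])
    print(f,a,hi-lo,'centre',R@((lo+hi)/2))
    # stop & board in frame a
    for a in (.04,.05,.06,.07):
        R=np.array([[np.cos(a),-np.sin(a)],[np.sin(a),np.cos(a)]])
        H=cv2.cvtColor(s['color'],cv2.COLOR_RGB2HSV);h,S,V=[H[...,i].astype(int) for i in range(3)]
        for n,mk in(('blue',(h>100)&(h<125)&(S>120)&(V>50)&(W[...,0]>.66)),('green',(h>45)&(h<85)&(S>110))):
            mm=mk&(L>=0); mm[:r0]=0;mm[r1:]=0;mm[:,:c0]=0;mm[:,c1:]=0
            Q=W[mm][:,:2]@R; Q=Q[np.isfinite(Q[:,0])]; print(a,n,len(Q),np.percentile(Q,[2,98],0).round(4).tolist(),'slope',np.polyfit(Q[:,1],Q[:,0],1)[0].round(3))
```

```text
top0 0.06000000000000033 [0.19670479 0.13842083] centre [0.59029182 0.19336418]
0.04 blue 60 [[0.679, 0.1174], [0.6886, 0.2004]] slope -0.041
0.04 green 483 [[0.5563, 0.1164], [0.6478, 0.1974]] slope 0.028
0.05 blue 60 [[0.6806, 0.1105], [0.69, 0.1936]] slope -0.031
0.05 green 483 [[0.5579, 0.1104], [0.6494, 0.1911]] slope 0.027
0.06 blue 60 [[0.6822, 0.1036], [0.6914, 0.1867]] slope -0.021
0.06 green 483 [[0.5595, 0.1044], [0.6508, 0.185]] slope 0.025
0.07 blue 60 [[0.6836, 0.0967], [0.6927, 0.1799]] slope -0.011
0.07 green 483 [[0.561, 0.0984], [0.6521, 0.179]] slope 0.024
scene0 0.08500000000000035 [0.19701867 0.13783859] centre [0.59108029 0.19588736]
0.04 blue 112 [[0.6779, 0.1154], [0.6905, 0.2036]] slope -0.03
0.04 green 514 [[0.5539, 0.1152], [0.6473, 0.1944]] slope -0.094
0.05 blue 112 [[0.6798, 0.1086], [0.6921, 0.1968]] slope -0.02
0.05 green 514 [[0.5552, 0.109], [0.6491, 0.1884]] slope -0.097
0.06 blue 112 [[0.6815, 0.1017], [0.6937, 0.19]] slope -0.01
0.06 green 514 [[0.5567, 0.1029], [0.6504, 0.1824]] slope -0.099
0.07 blue 112 [[0.6829, 0.0949], [0.6952, 0.1831]] slope -0.0
0.07 green 514 [[0.5584, 0.0969], [0.6518, 0.1764]] slope -0.101
```

Two boxes compete: the grey one at top (322,205) and the turquoise one at (318,256). The grey one fits the description, and its red toggle is at top (334,209). The jig is at (222,212), with its lever open to the left and its yaw about 0.068. The crops show this clearly, so I'll start moving.

>>> {"fn": "carry_out", "kwargs": {"targets": [{"dx":-20,"dy":-30,"spin":-0.106,"jaw":0},{"dx":-20,"dy":-30,"spin":-0.106,"jaw":0},{"dx":-20,"dy":-30,"spin":-0.106,"jaw":0},{"dx":-20,"dy":-30,"spin":-0.106,"jaw":0},{"dx":-20,"dy":-30,"spin":-0.106,"jaw":0}]}}

```text
invalid input at $.targets[0]: expected keys dx, dy, dz, spin, jaw
```

```bash
cat > st.py <<'E'
from h import *
a=.068; R=np.array([[np.cos(a),-np.sin(a)],[np.sin(a),np.cos(a)]]); O=np.array([.5915,.1799])
B=np.array([.607,-.167]); b=-.033; Rb=np.array([[np.cos(b),-np.sin(b)],[np.sin(b),np.cos(b)]])
def st():
    s=readout.sense(); T=s['tcp_rot']; tip=s['eef_pos']+.173*T[:,2]
    print('t',round(s['time'],2),'yaw_y',np.arctan2(T[1,1],T[0,1]).round(3),'want',round(a+np.pi/2,3),'q',s['joint_pos'].round(2),'z',T[:,2].round(3))
    print('tip jig mm',((tip[:2]-O)@R*1000).round(1),'box',((tip[:2]-B)@Rb*1000).round(1),'z',(tip[2]*1000).round(1),'F',s['force'].round(1),'w',s['gripper_width'].round(4))
if __name__=='__main__': st()
E
python3 st.py
```

```text
t 0.1 yaw_y 1.11 want 1.639 q [ 1.11  0.31 -0.05  1.21 -0.    1.57] z [-0.001 -0.001 -1.   ]Traceback (most recent call last):
  File "st.py", line 8, in <module>
    if __name__=='__main__': st()
                             ~~^^
  File "st.py", line 7, in st
    print('tip jig mm',((tip[:2]-O)@R*1000).round(1),'box',((tip[:2]-B)@Rb*1000).round(1),'z',(tip[2]*1000).round(1),'F',s['force'].round(1),'w',s['gripper_width'].round(4))
                                                                                                                                                 ^^^^^^^^^^^^^^^^^^^^^^^^
AttributeError: 'float' object has no attribute 'round'
```

>>> {"fn": "carry_out", "kwargs": {"targets": [{"dx":-20,"dy":-30,"dz":0,"spin":-0.106,"jaw":0},{"dx":-20,"dy":-30,"dz":0,"spin":-0.106,"jaw":0},{"dx":-20,"dy":-30,"dz":0,"spin":-0.106,"jaw":0},{"dx":-20,"dy":-30,"dz":0,"spin":-0.106,"jaw":0},{"dx":-20,"dy":-30,"dz":0,"spin":-0.106,"jaw":0}]}}

```text
time: 0.52
eef_pos: [0.3257, 0.3675, 0.4043]
tcp_rot: [[-0.997, -0.076, -0.001], [-0.076, 0.997, -0.001], [0.001, -0.001, -1.0]]
force: [0.5, 0.6, -0.1]
gripper_width: 0.0254
grasp_force: 0.0
```

```bash
sed -i "s/s\['gripper_width'\].round(4)/round(s['gripper_width'],4)/" st.py; python3 st.py
```

```text
t 0.52 yaw_y 1.647 want 1.639 q [ 0.85  0.11 -0.3   1.16  0.    0.77] z [-0.001 -0.001 -1.   ]
tip jig mm [-252.6  205.1] box [-298.9  524.8] z 231.3 F [ 0.5  0.6 -0.1] w 0.0254
```

>>> {"fn": "carry_out", "kwargs": {"targets": [{"dx":-24,"dy":-33,"dz":0,"spin":0.002,"jaw":0},{"dx":-24,"dy":-33,"dz":0,"spin":0.002,"jaw":0},{"dx":-24,"dy":-33,"dz":0,"spin":0.002,"jaw":0},{"dx":-24,"dy":-33,"dz":0,"spin":0.002,"jaw":0},{"dx":-24,"dy":-33,"dz":0,"spin":0,"jaw":0}]}}

```text
time: 0.93
eef_pos: [0.4573, 0.2106, 0.4046]
tcp_rot: [[-0.998, -0.061, -0.0], [-0.061, 0.998, 0.0], [0.0, 0.0, -1.0]]
force: [0.8, 1.2, 0.6]
gripper_width: 0.0
grasp_force: 0.0
```

>>> {"fn": "carry_out", "kwargs": {"targets": [{"dx":-4,"dy":-20,"dz":30,"spin":0,"jaw":0},{"dx":-4,"dy":-20,"dz":30,"spin":0,"jaw":0},{"dx":-4,"dy":0,"dz":38,"spin":0,"jaw":0},{"dx":-4,"dy":0,"dz":38,"spin":0,"jaw":0},{"dx":0,"dy":0,"dz":30,"spin":0,"jaw":0}]}}

```text
time: 1.35
eef_pos: [0.4748, 0.1726, 0.2361]
tcp_rot: [[-0.998, -0.06, -0.001], [-0.06, 0.998, -0.0], [0.001, -0.0, -1.0]]
force: [-0.6, -0.6, -0.1]
gripper_width: 0.0003
grasp_force: 0.0
```

```bash
python3 st.py
```

```text
t 1.35 yaw_y 1.63 want 1.639 q [ 0.35  0.27 -0.51  0.78 -0.    0.29] z [-0.001 -0.    -1.   ]
tip jig mm [-117.1    0.6] box [-143.5  335. ] z 63.1 F [-0.6 -0.6 -0.1] w 0.0003
```

>>> {"fn": "carry_out", "kwargs": {"targets": [{"dx":0,"dy":0,"dz":22,"spin":-0.008,"jaw":0},{"dx":0,"dy":0,"dz":20,"spin":0,"jaw":0},{"dx":-20,"dy":0,"dz":0,"spin":0,"jaw":0},{"dx":-15,"dy":0,"dz":0,"spin":0,"jaw":0},{"dx":0,"dy":0,"dz":0,"spin":0,"jaw":0}]}}

```text
time: 1.77
eef_pos: [0.5122, 0.1762, 0.1963]
tcp_rot: [[-0.998, -0.069, 0.002], [-0.069, 0.998, 0.0], [-0.002, 0.0, -1.0]]
force: [0.9, -0.2, 1.0]
gripper_width: 0.0003
grasp_force: 0.0
```

```bash
python3 st.py
```

```text
t 1.77 yaw_y 1.639 want 1.639 q [ 0.33  0.38 -0.47  0.72 -0.    0.26] z [ 0.002  0.    -1.   ]
tip jig mm [-79.1   1.7] box [-105.8  340. ] z 23.3 F [ 0.9 -0.2  1. ] w 0.0003
```

>>> {"fn": "carry_out", "kwargs": {"targets": [{"dx":-5,"dy":0,"dz":1,"spin":0,"jaw":0},{"dx":-5,"dy":0,"dz":1,"spin":0,"jaw":0},{"dx":-5,"dy":0,"dz":0,"spin":0,"jaw":0},{"dx":-5,"dy":0,"dz":0,"spin":0,"jaw":0},{"dx":-5,"dy":0,"dz":0,"spin":0,"jaw":0}]}}

```text
time: 2.18
eef_pos: [0.5348, 0.1777, 0.1947]
tcp_rot: [[-0.998, -0.069, -0.001], [-0.069, 0.998, -0.0], [0.001, -0.0, -1.0]]
force: [-0.6, -0.4, -0.3]
gripper_width: 0.0001
grasp_force: 0.4
```

>>> {"fn": "carry_out", "kwargs": {"targets": [{"dx":-3,"dy":0,"dz":0,"spin":0,"jaw":0},{"dx":-2,"dy":0,"dz":0,"spin":0,"jaw":0},{"dx":-2,"dy":0,"dz":0,"spin":0,"jaw":0},{"dx":-2,"dy":0,"dz":0,"spin":0,"jaw":0},{"dx":0,"dy":0,"dz":0,"spin":0,"jaw":0}]}}

```text
time: 2.6
eef_pos: [0.5442, 0.1783, 0.1948]
tcp_rot: [[-0.998, -0.069, 0.0], [-0.069, 0.998, 0.0], [-0.0, -0.0, -1.0]]
force: [-0.8, -0.2, -0.8]
gripper_width: 0.0002
grasp_force: 0.1
```

```bash
python3 st.py
```

```text
t 2.6 yaw_y 1.64 want 1.639 q [ 0.32  0.43 -0.39  0.75 -0.    0.25] z [ 0.  0. -1.]
tip jig mm [-47.3   1.7] box [-74.1 343.1] z 21.8 F [-0.8 -0.2 -0.8] w 0.0002
```

>>> {"fn": "carry_out", "kwargs": {"targets": [{"dx":-2,"dy":0,"dz":0,"spin":0,"jaw":0},{"dx":-2,"dy":0,"dz":0,"spin":0,"jaw":0},{"dx":-1,"dy":0,"dz":0,"spin":0,"jaw":0},{"dx":-1,"dy":0,"dz":0,"spin":0,"jaw":0},{"dx":0,"dy":0,"dz":0,"spin":0,"jaw":0}]}}

```text
time: 3.02
eef_pos: [0.55, 0.1787, 0.1947]
tcp_rot: [[-0.998, -0.069, 0.0], [-0.069, 0.998, -0.0], [-0.0, -0.0, -1.0]]
force: [-1.0, -0.3, 1.4]
gripper_width: 0.0001
grasp_force: 0.5
```

Run:
```python
from m import *
from st import st
st(); shot('scene','s1'); shot('top','t1'); crop('s1',235,365,235,325,6,'cs1')
```

```text
t 3.02 yaw_y 1.64 want 1.639 q [ 0.31  0.44 -0.38  0.75 -0.    0.25] z [ 0. -0. -1.]
tip jig mm [-41.5   1.6] box [-68.4 343.7] z 21.7 F [-1.  -0.3  1.4] w 0.0001
```

View pics/cs1.png

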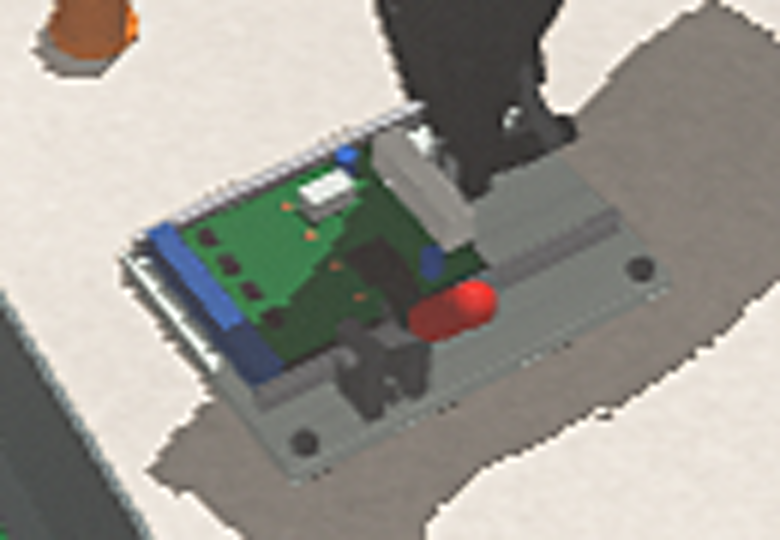

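The crop shows the board nearly touching the blue stop (crop (230,310)), and the white gap has gone. I'll keep pressing gently until the force rises.

>>> {"fn": "carry_out", "kwargs": {"targets": [{"dx":-2,"dy":0,"dz":0,"spin":0,"jaw":0},{"dx":-1,"dy":0,"dz":0,"spin":0,"jaw":0},{"dx":-1,"dy":0,"dz":0,"spin":0,"jaw":0},{"dx":0,"dy":0,"dz":0,"spin":0,"jaw":0}]}}

```text
time: 3.45
eef_pos: [0.5512, 0.1787, 0.1941]
tcp_rot: [[-0.998, -0.07, -0.007], [-0.07, 0.998, -0.0], [0.007, 0.0, -1.0]]
force: [-11.6, -0.7, 7.9]
gripper_width: -0.0003
grasp_force: 5.6
```

>>> {"fn": "carry_out", "kwargs": {"targets": [{"dx":0,"dy":0,"dz":0,"spin":0,"jaw":0},{"dx":4,"dy":0,"dz":0,"spin":0,"jaw":0},{"dx":20,"dy":0,"dz":0,"spin":0,"jaw":0},{"dx":10,"dy":10,"dz":-36,"spin":0,"jaw":0},{"dx":0,"dy":15,"dz":-36,"spin":0,"jaw":0}]}}

```text
time: 3.87
eef_pos: [0.5149, 0.2001, 0.2649]
tcp_rot: [[-0.998, -0.068, -0.007], [-0.068, 0.998, -0.003], [0.007, -0.003, -1.0]]
force: [0.8, 0.3, 0.2]
gripper_width: 0.0001
grasp_force: 0.0
```

>>> {"fn": "carry_out", "kwargs": {"targets": [{"dx":0,"dy":32,"dz":-25,"spin":0,"jaw":0},{"dx":0,"dy":32,"dz":-25,"spin":0,"jaw":0},{"dx":0,"dy":40,"dz":0,"spin":0,"jaw":0},{"dx":-10,"dy":40,"dz":0,"spin":0,"jaw":0},{"dx":-35,"dy":10,"dz":0,"spin":0,"jaw":0}]}}

```text
time: 4.28
eef_pos: [0.5495, 0.364, 0.3183]
tcp_rot: [[-0.997, -0.076, 0.0], [-0.076, 0.997, 0.004], [-0.001, 0.004, -1.0]]
force: [1.8, 0.4, 0.5]
gripper_width: -0.0001
grasp_force: 0.0
```

>>> {"fn": "carry_out", "kwargs": {"targets": [{"dx":-38,"dy":0,"dz":0,"spin":0,"jaw":0},{"dx":-38,"dy":0,"dz":0,"spin":0,"jaw":0},{"dx":0,"dy":0,"dz":20,"spin":0,"jaw":0},{"dx":0,"dy":0,"dz":20,"spin":0,"jaw":0},{"dx":0,"dy":0,"dz":0,"spin":0,"jaw":0}]}}

```text
time: 4.7
eef_pos: [0.6279, 0.3629, 0.2718]
tcp_rot: [[-0.998, -0.069, -0.005], [-0.069, 0.998, -0.003], [0.005, -0.003, -1.0]]
force: [-0.7, 0.1, -1.2]
gripper_width: -0.0003
grasp_force: 0.0
```

Run:
```python
from m import *
from st import *
st(); s=shot('top','t2');W=cloud(s)
H=cv2.cvtColor(s['color'],cv2.COLOR_RGB2HSV);h,S,V=[H[...,i].astype(int) for i in range(3)]
m=((h<5)|(h>174))&(S>150)&(V>70); m[:170]=0;m[250:]=0;m[:,:150]=0;m[:,255:]=0
P=W[m];print(len(P),np.c_[(P[:,:2]-O)@R,P[:,2]].min(0).round(3),np.c_[(P[:,:2]-O)@R,P[:,2]].max(0).round(3))
g=(h>45)&(h<85)&(S>110);g[:175]=0;g[250:]=0;g[:,:195]=0;g[:,255:]=0
P=W[g];P=P[np.isfinite(P[:,0])];print('green x\'',np.percentile((P[:,:2]-O)@R,[2,98],0).round(4).tolist())
crop('t2',170,270,160,250,6,'ct2')
```

```text
t 4.7 yaw_y 1.639 want 1.639 q [ 0.52  0.62  0.12  1.08 -0.    0.46] z [-0.005 -0.003 -1.   ]
tip jig mm [ 47.9 179.6] box [  2.6 529.7] z 98.8 F [-0.7  0.1 -1.2] w -0.0003
59 [0.036 0.092 0.093] [0.051 0.131 0.141]
green x' [[-0.0144, -0.0397], [0.0766, 0.0402]]
```

View pics/ct2.png

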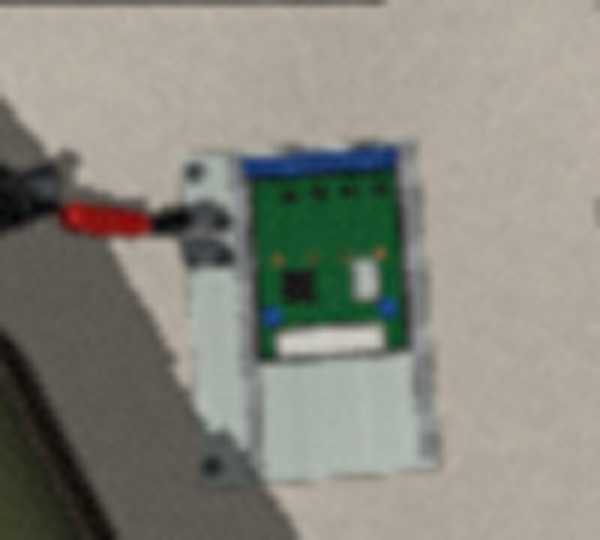

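The picture shows the board's far edge against the stop (crop (320,175)). The lever is still open, with its end at crop (65,215), so I'll push it over now.

>>> {"fn": "carry_out", "kwargs": {"targets": [{"dx":3,"dy":-12,"dz":-4,"spin":0,"jaw":0},{"dx":0,"dy":-12,"dz":0,"spin":0,"jaw":0},{"dx":0,"dy":-10,"dz":0,"spin":0,"jaw":0},{"dx":0,"dy":-10,"dz":0,"spin":0,"jaw":0},{"dx":0,"dy":-10,"dz":0,"spin":0,"jaw":0}]}}

```text
time: 5.17
eef_pos: [0.6298, 0.3097, 0.2841]
tcp_rot: [[-0.998, -0.07, 0.005], [-0.069, 0.998, 0.006], [-0.005, 0.005, -1.0]]
force: [0.1, 3.9, 4.1]
gripper_width: -0.0001
grasp_force: 2.5
```

>>> {"fn": "carry_out", "kwargs": {"targets": [{"dx":0,"dy":-12,"dz":0,"spin":0,"jaw":0},{"dx":0,"dy":-12,"dz":0,"spin":0,"jaw":0},{"dx":0,"dy":-12,"dz":0,"spin":0,"jaw":0},{"dx":0,"dy":-12,"dz":0,"spin":0,"jaw":0},{"dx":0,"dy":0,"dz":0,"spin":0,"jaw":0}]}}

```text
time: 5.58
eef_pos: [0.6329, 0.259, 0.2829]
tcp_rot: [[-0.998, -0.067, 0.003], [-0.067, 0.998, -0.0], [-0.003, -0.0, -1.0]]
force: [0.5, 0.0, 1.1]
gripper_width: -0.0004
grasp_force: 0.2
```

```bash
python3 st.py
```

```text
t 5.58 yaw_y 1.637 want 1.639 q [ 0.39  0.53 -0.    1.03 -0.    0.32] z [ 0.003 -0.    -1.   ]
tip jig mm [47.2 76. ] box [ 12.3 426.6] z 109.9 F [0.5 0.  1.1] w -0.0004
```

>>> {"fn": "carry_out", "kwargs": {"targets": [{"dx":1,"dy":-9,"dz":3,"spin":0,"jaw":0},{"dx":0,"dy":-9,"dz":3,"spin":0,"jaw":0},{"dx":0,"dy":-9,"dz":0,"spin":0,"jaw":0},{"dx":0,"dy":-9,"dz":0,"spin":0,"jaw":0},{"dx":0,"dy":-9,"dz":0,"spin":0,"jaw":0}]}}

```text
time: 6.0
eef_pos: [0.6342, 0.2156, 0.274]
tcp_rot: [[-0.998, -0.069, -0.001], [-0.069, 0.998, -0.001], [0.001, -0.001, -1.0]]
force: [-0.3, -0.6, -0.0]
gripper_width: 0.0
grasp_force: 0.0
```

>>> {"fn": "carry_out", "kwargs": {"targets": [{"dx":0,"dy":-9,"dz":0,"spin":0,"jaw":0},{"dx":0,"dy":0,"dz":0,"spin":0,"jaw":0},{"dx":0,"dy":0,"dz":0,"spin":0,"jaw":0}]}}

```text
time: 6.25
eef_pos: [0.6352, 0.2071, 0.2747]
tcp_rot: [[-0.998, -0.068, -0.0], [-0.068, 0.998, 0.0], [0.0, 0.0, -1.0]]
force: [-0.2, 0.3, -0.3]
gripper_width: 0.0003
grasp_force: 0.0
```

Run:
```python
from m import *
from st import *
st(); s=shot('scene','s3');W=cloud(s); crop('s3',225,365,205,325,5,'cs3')
```

```text
t 6.25 yaw_y 1.639 want 1.639 q [ 0.32  0.51 -0.06  1.    0.    0.25] z [-0.  0. -1.]
tip jig mm [45.4 24.1] box [ 15.8 374.8] z 101.7 F [-0.2  0.3 -0.3] w 0.0003
```

View pics/cs3.png

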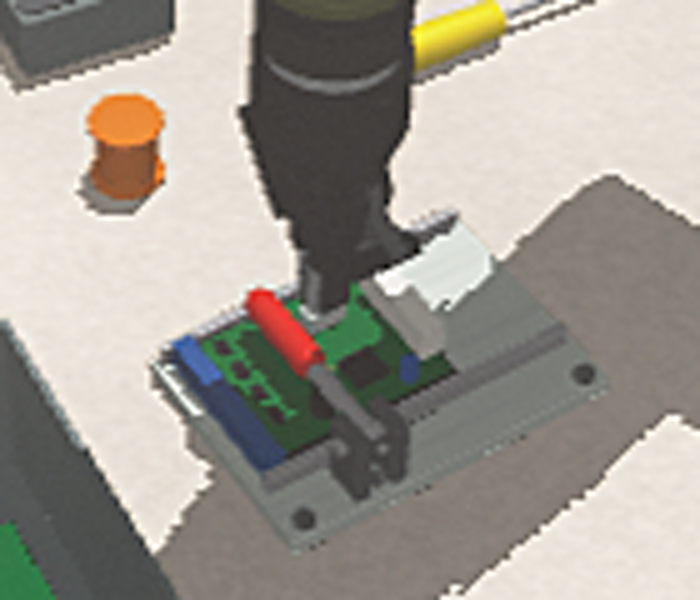

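The lever now lies across the board, from its hinge at crop (370,450) to the grip at (285,330), and the board is still home. Next is the red toggle on the grey box.

>>> {"fn": "carry_out", "kwargs": {"targets": [{"dx":0,"dy":0,"dz":-35,"spin":0.05,"jaw":0},{"dx":10,"dy":-20,"dz":-30,"spin":0.05,"jaw":0},{"dx":12,"dy":-38,"dz":0,"spin":0,"jaw":0},{"dx":12,"dy":-38,"dz":0,"spin":0,"jaw":0},{"dx":12,"dy":-38,"dz":0,"spin":0,"jaw":0}]}}

```text
time: 6.72
eef_pos: [0.5856, 0.0744, 0.3406]
tcp_rot: [[-1.0, 0.029, 0.002], [0.029, 1.0, 0.0], [-0.002, 0.0, -1.0]]
force: [0.4, -1.0, 0.3]
gripper_width: 0.0001
grasp_force: 0.0
```

>>> {"fn": "carry_out", "kwargs": {"targets": [{"dx":10,"dy":-38,"dz":0,"spin":0,"jaw":0},{"dx":10,"dy":-38,"dz":0,"spin":0,"jaw":0},{"dx":10,"dy":-38,"dz":0,"spin":0,"jaw":0},{"dx":0,"dy":-38,"dz":0,"spin":0,"jaw":0},{"dx":0,"dy":-38,"dz":0,"spin":0,"jaw":0}]}}

```text
time: 7.13
eef_pos: [0.5495, -0.1155, 0.3402]
tcp_rot: [[-1.0, 0.03, 0.001], [0.03, 1.0, 0.0], [-0.001, 0.0, -1.0]]
force: [0.9, 0.7, -0.1]
gripper_width: 0.0
grasp_force: 0.0
```

```bash
python3 st.py
```

```text
t 7.13 yaw_y 1.541 want 1.639 q [-0.21  0.28 -0.25  1.05  0.   -0.18] z [ 0.001  0.    -1.   ]
tip jig mm [ -61.8 -291.8] box [-59.   49.6] z 167.2 F [ 0.9  0.7 -0.1] w 0.0
```

>>> {"fn": "carry_out", "kwargs": {"targets": [{"dx":3,"dy":-39,"dz":0,"spin":0,"jaw":0},{"dx":3,"dy":-39,"dz":0,"spin":0,"jaw":0},{"dx":0,"dy":0,"dz":30,"spin":0,"jaw":0},{"dx":0,"dy":0,"dz":30,"spin":0,"jaw":0},{"dx":0,"dy":0,"dz":28,"spin":0,"jaw":0}]}}

```text
time: 7.55
eef_pos: [0.542, -0.1929, 0.2511]
tcp_rot: [[-0.999, 0.032, 0.002], [0.032, 0.999, -0.0], [-0.002, -0.0, -1.0]]
force: [0.0, 0.4, 0.3]
gripper_width: 0.0
grasp_force: 0.0
```

>>> {"fn": "carry_out", "kwargs": {"targets": [{"dx":0,"dy":0,"dz":0,"spin":0,"jaw":0},{"dx":-10,"dy":0,"dz":0,"spin":0,"jaw":0},{"dx":-7,"dy":0,"dz":0,"spin":0,"jaw":0},{"dx":-7,"dy":0,"dz":0,"spin":0,"jaw":0},{"dx":-7,"dy":0,"dz":0,"spin":0,"jaw":0}]}}

```text
time: 7.97
eef_pos: [0.5737, -0.1931, 0.2538]
tcp_rot: [[-1.0, 0.03, 0.0], [0.03, 1.0, -0.002], [-0.0, -0.002, -1.0]]
force: [-5.3, -0.4, 3.8]
gripper_width: -0.0003
grasp_force: 2.2
```

```bash
python3 st.py
```

```text
t 7.97 yaw_y 1.54 want 1.639 q [-0.32  0.42 -0.25  0.9  -0.   -0.29] z [ 0.    -0.002 -1.   ]
tip jig mm [ -43.1 -371.2] box [-32.4 -27.5] z 80.8 F [-5.3 -0.4  3.8] w -0.0003
```

>>> {"fn": "carry_out", "kwargs": {"targets": [{"dx":-6,"dy":0,"dz":0,"spin":0,"jaw":0},{"dx":-6,"dy":0,"dz":0,"spin":0,"jaw":0},{"dx":-6,"dy":0,"dz":0,"spin":0,"jaw":0},{"dx":-6,"dy":0,"dz":0,"spin":0,"jaw":0},{"dx":0,"dy":0,"dz":0,"spin":0,"jaw":0}]}}

```text
time: 8.38
eef_pos: [0.5984, -0.1938, 0.2521]
tcp_rot: [[-1.0, 0.03, 0.002], [0.03, 1.0, -0.0], [-0.002, -0.0, -1.0]]
force: [0.5, -0.6, 0.7]
gripper_width: -0.0003
grasp_force: 0.0
```

>>> {"fn": "carry_out", "kwargs": {"targets": [{"dx":15,"dy":0,"dz":0,"spin":0,"jaw":0},{"dx":30,"dy":0,"dz":-5,"spin":0,"jaw":0},{"dx":5,"dy":0,"dz":-38,"spin":0,"jaw":0},{"dx":0,"dy":0,"dz":-38,"spin":0,"jaw":0},{"dx":0,"dy":0,"dz":-30,"spin":0,"jaw":0}]}}

```text
time: 8.8
eef_pos: [0.5457, -0.1921, 0.3646]
tcp_rot: [[-1.0, 0.031, -0.0], [0.031, 1.0, 0.0], [0.0, 0.0, -1.0]]
force: [1.7, -0.7, 0.8]
gripper_width: 0.0001
grasp_force: 0.0
```

Run:
```python
from m import *
from st import *
st(); s=shot('scene','s4'); crop('s4',195,355,150,320,3.5,'cs4')
```

```text
t 8.8 yaw_y 1.54 want 1.639 q [-0.34  0.29 -0.17  1.11  0.   -0.31] z [-0.  0. -1.]
tip jig mm [ -71. -368.] box [-60.4 -27.1] z 191.6 F [ 1.7 -0.7  0.8] w 0.0001
```

View pics/cs4.png

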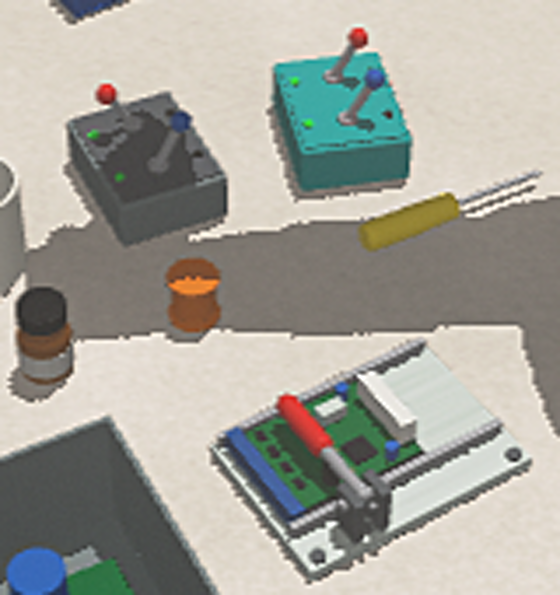

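The red toggle has flipped to the green-dot side (crop (107,93)), and the blue one is still off (180,122). The clamp is down on the home board, the bystanders haven't moved, and the arm is clear.

```bash
python3 -c "
from station import job; print(job.finish_job())"
```

```text
the job is handed in; nothing more can be done
None
```

I pushed the board home against the blue stop, snapped the clamp down onto it and flipped the grey box's red toggle on; the blue toggle stayed off and the last picture shows nothing else disturbed. I handed the job in after about 9 s of robot time; no verdict came back.

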